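Press the pin home with the treadle press

ROBOT

A 7-joint arm with a two-finger parallel gripper is mounted at the origin on a cart in front of the work surface, level with it; the furniture and walls round the work are solid. World frame = base frame: x ahead of the robot, y to its left, z up, the work surface at z = 0. Lengths are in m, angles in rad, forces in N, time in s.
With the tool pointing down it reaches from about 0.4 to 0.85 m from the base axis. Payload 10.4 kg.
Tool frame: the origin (TCP) lies midway between the tips of the shut fingers; the grasp point (between the pads) lies r.grip_point_offset behind it (r.grip_point_offset is the distance from the TCP to the grasp point, in m); z points along the fingers, y is the line along which they close (so a half turn about z gives the same grasp; the last joint's range is limited). The gripper opens to 87 mm and grips with 3 to 60 N. Pads are 19 mm wide; open, the fingers measure 117 mm over their backs; the gripper's body (75 mm by 190 mm) begins 51 mm behind the grasp point.
Start: joints at [-1.369, 0.332, -0.065, 1.46, 0.022, 1.35, -0.088], TCP at [0.139, 0.609, 0.223] pointing down, gripper open.
Joint ranges: [-2.6, 2.6], [-0.5, 2.12], [-1.47, 1.34], [0.16, 2.42], [-1.27, 4.41], [0.06, 2.06], [-2.6, 2.6]. Speed limits (rad/s): [2.22, 2.22, 2.79, 2.79, 3.14, 3.14, 3.14].

INTERFACE

Orientations are given as a unit quaternion [x, y, z, w].
In Python, from bench import r gives the robot as it stands.
- The arm moves only by the tool play_rows, never from a script. Its arguments are lists of equal length, an entry for each row: "claw": the closure, from 0 (fully open) to 1 (shut); "delta_pos": the shift along the tool's x, y, z scaled (see below), a list of three; "delta_rot": the turn, a rotation vector about the tool's x, y, z scaled (see below), a list of three. A call has 1 to 8 rows; each row shifts and turns the commanded pose from where the row before left it, along the tool's axes as they then stand; what a row does not reach is not made up. The controller multiplies each number of a shift by 200 mm and each number of a turn by pi rad. A row lasts 1/10 s, in which the tool goes at most 50 mm and 8.59 degrees, less where a joint would pass 70% of its speed; a pose out of reach is approached as far as the arm can. A call with a number of a shift or a turn outside -1 to 1 is refused whole. A call with a gripper value outside its range is refused whole. The fingers move at their own pace and stop on an object; "squeeze" is the grip in N (left out, the last holds). Time passes only in rows, so rows that do not move let the fingers close. It gives the time, the measured TCP pose, the force, the opening and the grip force at its end, in the units of the state.
- r.read_state(): the state, without advancing time (a new reading comes with each control period).
- r.camera(name): name is "scene" or "top"; returns a dict with "pixels" (384x512x3 uint8, red, green, blue), "camera_matrix" (3x3 intrinsics, pixels), "cam_to_world" (4x4, takes a point from camera to world coordinates). Camera axes: x right, y up, looking along -z (the intrinsics and any distortion apply to the point x, -y, -z); pixel columns grow to the right and rows downward; lengths in m; the calibration is good to about 2 mm. A picture is of the moment at which its call begins. There is no depth.
- r.close_job(): hands the job in; it is judged then, once.
The state is a dict: "time": time; "joint_positions": joint angles; "joint_vel": joint speeds; "joint_torque": joint torques, N m; "ee_pos": TCP position; "eef_rot": TCP orientation; "ft_force": force on the tool from outside, world axes, zero at the start; "torque": the same for the moment, N m; "width": finger opening in m; "grip_force": force on a finger pad.
Only numpy, scipy, OpenCV 4.12 (cv2) and the standard library are available. Lean on these libraries where they do the work, as an engineer would, in place of code of your own. Each camera call takes 0.05 s, during which the arm holds its last target. There are 200 camera calls.

TASK

Get the pin in the aluminium block pressed in: push the block along its guides until it stands hard against the end stop under the ram, and swing the safety catch by its upright handle away from the front of the press, fully over to its stop, so that the treadle is free. Then press the treadle right down to its stop so that the ram drives the pin fully in, and let the treadle come all the way up again. Leave the block against the stop and the catch swung clear, and do not knock over or shove away the mug or the tape roll.

Things in the scene. Friction and masses are not known exactly. Their poses are not given: they have to be found in the camera images.
- press: Grey bench press with a treadle, fixed. Origin at bench level below it; its -x points to its front (treadle side, roughly towards the robot), y to its left, z up. Press frame, mm: base x -20..155, y -120..120, 30 high; toe plate x -175..-15, y -95..60, 12 high; head x 10..150, y -86..-34, z 117..175; column x 97..147, y -90..-30, z to 180.
- stop_face (a point): Foot of the end stop's face, where the block's nose must come: press frame (40, -85, 30) mm, axes as the press. The stop (top z 62) closes the -y end of a guide channel along y: floor z 30, centre line x 40, 64 clear between two rails (12 wide, tops z 46, y -90..110).
- housing_nose (a point): Lower edge middle of the block's nose, the end that must meet the stop. Bare aluminium block 60 wide (x) x 120 long (y) x 35 high mm, 0.5 kg, loose in the guide channel with 2 mm play each side; starts 45 to 80 mm short of the stop. Axes as the block: y runs from nose to tail.
- housing_tail (a point): centre of the block's flat tail face (60 x 35 mm), 120 mm behind the nose and 17.5 mm above the channel floor: push here, towards the block's -y.
- pin (a joint): steel pin (18 mm dia.) standing out of the block's top, 25 mm from the nose on the centre line: m pressed in from 10 mm proud (0) to flush (0.010). Stiff: 8 N. Fully driven by the ram it reads about 0.0095; it stays where it is left.
- treadle_pad (a point): Point to press on top of the treadle's ribbed rubber pad (70 x 70 mm), 105 mm from the hinge axle (along the press's y at press frame x -25, z 40). Steel plate 80 wide x 135 long mm, free front end raised. The point is at about press frame (-125, 0, 74) mm when up, (-130, 0, 48) when down. Axes as the treadle.
- treadle (a joint): rad the treadle is pressed: 0 up, 0.25 down at its stop; it springs back. Takes 5 N to start and about 15 N at the end at the pad point. It moves the ram. With the catch in place it stops at about 0.05.
- catch (a joint): Rad the safety catch is swung clear: 0 to 0.15 holding the treadle, 1.25 at its far stop, treadle free. Turns about a vertical axis, counter-clockwise from above. At 0 its arm points 0.6 rad forward (to the press's -x) of the press's -y direction, at 1.25 it points 0.65 rad to the rear of it. Friction holds it where it is left (about 1.5 N at the handle).
- catch_hinge (a point): point on the catch's vertical axis, level with the handle's upper part (press frame x -100, y -70, z 90 mm); axes as the press.
- catch_post (a point): centre of the catch's upright black handle (18 mm dia., press frame z 58 to 98), 80 mm from the catch's axis, at z 90. Push it sideways.
- mug: green and white mug, 86 mm wide over the body's side, 88 high, origin at the centre of its underside; bystander.
- tape_roll: roll of black tape, 62 mm dia., 19 high, lying flat, origin at the centre of its underside; bystander.
- ram_axis (a point): Point on the ram's axis at the channel floor, press frame (40, -60, 30) mm. The ram (26 mm dia.) hangs above it: face at z 83 when up, 65.5 with the treadle fully down.
Things that resemble listed ones, but are neither listed nor needed, are in the scene too. Of the things that look like the part that bears housing_nose, the larger one is meant.

How it is judged:
On the way, in this order (a step that is already met when the one before it is completed fails the run):
1. the block stands against the end stop and the catch is swung clear, with the treadle up and the pin still proud (horizontal distance between housing_nose and stop_face below 0.006 m and value of joint catch above 1.1 rad and value of joint treadle below 0.08 rad and value of joint pin below 0.004 m), for 0.1 s.
2. the treadle is pressed down to its stop with the block in place, and the ram has driven the pin in (value of joint treadle above 0.225 rad and horizontal distance between housing_nose and stop_face below 0.006 m and value of joint pin above 0.0075 m), for 0.1 s.
At the end, for the whole second after the job is handed in: The pin is pressed in to within 2.5 mm of flush, the treadle is up again (under 0.03 rad), the catch is swung clear (over 1.1 rad) and the block's nose is within 6 mm of the end stop (value of joint pin above 0.0075 m and value of joint treadle below 0.03 rad and value of joint catch above 1.1 rad and horizontal distance between housing_nose and stop_face below 0.006 m); the robot touches nothing.
It fails at once if the mug or the tape roll was moved more than 40 mm or tipped over (distance of any of mug, tape_roll from where it was at the start of the episode above 0.04 m or angle between mug's own z axis and vertical above 0.7 rad).
It also fails if it takes over 50 s, if anything falls off the work surface, if the arm or the gripper's body presses on something with over 40 N, if the wrist force passes 120 N, or if a joint passes its speed limit or range.

## Working session

There is one attempt and no reset: what is moved stays moved. The work goes in short steps, Python scripts to look and compute and a tool call to move; the robot and the scene stay as the last step left them, time stands still between calls to the robot, and variables do not carry over. Pictures are saved under pics/ and viewed, at most 10 in all, crops included, and the job is handed in when it is done.

Besides the shell and the picture viewer there is one more tool, called after ">>>" by a JSON object that holds its "fn" and its "kwargs". play_rows: Moves the arm, as the interface text tells. Shifts and turns lie within -1 to 1; 1 stands for 200 mm of shift or pi rad of turn. Its arguments: {"type":"object","properties":{"claw":{"type":"array"},"delta_pos":{"type":"array"},"delta_rot":{"type":"array"},"squeeze":{"type":"number"}},"required":["claw","delta_pos","delta_rot"]}

```bash
mkdir -p pics; python3 - <<'E'
from bench import r
import cv2,numpy as np,pickle
d={}
for n in("scene","top"):
    c=r.camera(n);d[n]=(c["camera_matrix"],c["cam_to_world"])
    cv2.imwrite(f"pics/{n}0.png",cv2.resize(c["pixels"][:,:,::-1],(768,576),interpolation=cv2.INTER_CUBIC))
    cv2.imwrite(f"pics/{n}_raw.png",c["pixels"][:,:,::-1])
    print(n,c["camera_matrix"].round(1).tolist(),c["cam_to_world"].round(3).tolist(),[k for k in c])
pickle.dump(d,open("cal.pkl","wb"))
s=r.read_state();print(s,r.grip_point_offset)
E
```

```text
scene [[462.1, 0.0, 258.7], [0.0, 462.1, 186.5], [0.0, 0.0, 1.0]] [[0.748, 0.443, -0.493, -0.091], [-0.663, 0.499, -0.558, -0.701], [-0.001, 0.745, 0.667, 0.918], [0.0, 0.0, 0.0, 1.0]] ['pixels', 'camera_matrix', 'cam_to_world']
top [[379.3, 0.0, 253.2], [0.0, 379.3, 198.9], [0.0, 0.0, 1.0]] [[0.024, 0.997, -0.077, 0.452], [-0.999, 0.026, 0.02, 0.033], [0.022, 0.077, 0.997, 1.192], [0.0, 0.0, 0.0, 1.0]] ['pixels', 'camera_matrix', 'cam_to_world']
{'time': 0.1, 'joint_positions': array([-1.36859661,  0.33283106, -0.06471305,  1.460844  ,  0.02159303,
        1.34991754, -0.08849204]), 'joint_vel': array([ 8.19230481e-04,  1.69866960e-04,  1.75849348e-03, -2.14662890e-03,
       -2.48415234e-05,  8.80150136e-04, -1.22064660e-04]), 'joint_torque': array([ 1.93487940e-03, -6.24538636e+01,  2.49485811e-02, -3.90719032e+01,
       -6.14179345e-02,  3.65773367e-02,  1.27380863e-04]), 'ee_pos': array([0.13923541, 0.60893551, 0.22182593]), 'eef_rot': array([ 1.12144581e-01,  9.93691686e-01, -6.50512359e-04, -4.94014439e-05]), 'ft_force': array([ 1.12429845, -0.67856023,  0.53128706]), 'torque': array([-0.04682376,  0.02065624, -0.04788451]), 'grip_force': 0.0, 'width': 0.08707426569519704} 0.0187
```

View pics/scene0.png

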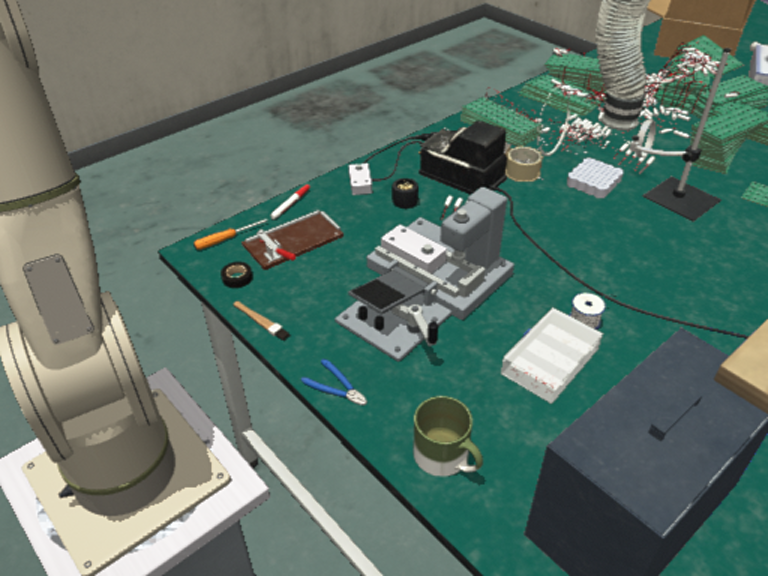

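View pics/top0.png

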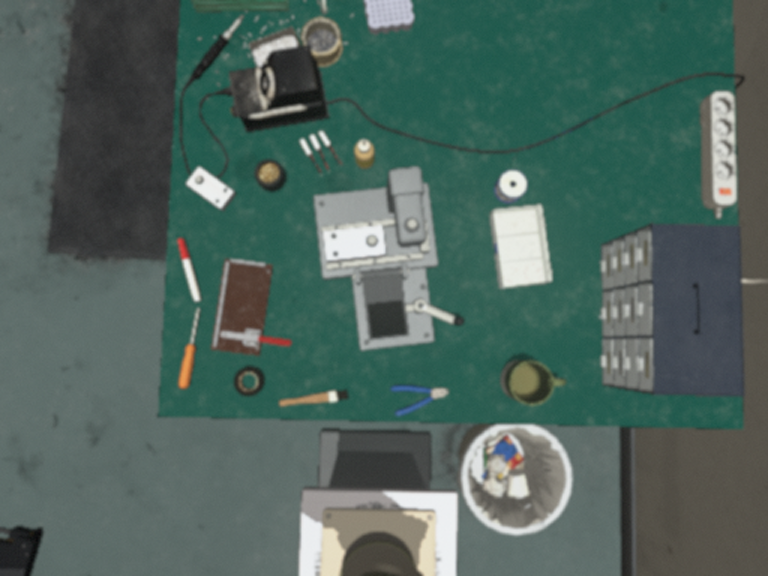

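The scene view shows the press at about (430,270). The block, with its pin, sits in the channel at (415,245), the treadle pad is at (385,290) and the catch handle at (432,330). In the top view the block is at (355,241), the pin at (372,240), the catch hinge at (421,305) and the handle at (459,320). The mug is at (528,380) and a tape roll at (249,381).

Two things could be the block: the light box at (210,187) in the top view, and the block in the channel at (355,241). The second is larger and lies in the guides, so it is the one meant. I'll confirm that in an enlarged crop.

```bash
python3 - <<'E'
import cv2
t=cv2.imread("pics/top_raw.png")[105:240,200:320]
s=cv2.imread("pics/scene_raw.png")[120:245,215:350]
cv2.imwrite("pics/topc.png",cv2.resize(t,None,fx=4.4,fy=4.4,interpolation=cv2.INTER_CUBIC))
cv2.imwrite("pics/scenec.png",cv2.resize(s,None,fx=4.4,fy=4.4,interpolation=cv2.INTER_CUBIC))
E
```

```text
(no output)
```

View pics/topc.png

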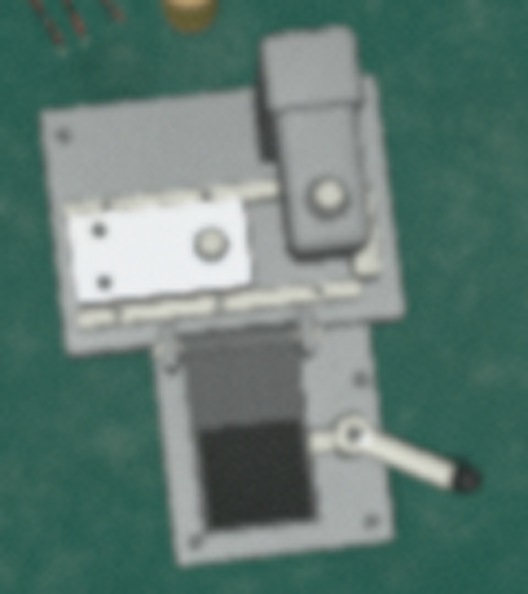

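View pics/scenec.png

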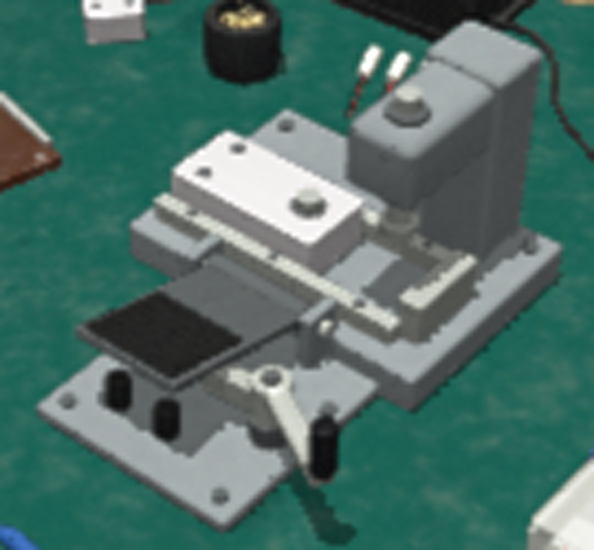

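The crops confirm it: the large block, with its pin at top crop (211,243), is in the channel. The small one is away at the left. The catch hinge is at (352,433) and the post at (465,474). Next I fit the press pose.

```bash
cat > h.py <<'E'
import numpy as np,pickle
d=pickle.load(open("cal.pkl","rb"))
def proj(n,P):
    K,T=d[n];p=(np.linalg.inv(T)@np.r_[P,1])[:3];return (K@np.array([p[0],-p[1],-p[2]])/-p[2])[:2]
def ray(n,uv,z):
    K,T=d[n];q=np.linalg.inv(K)@np.r_[uv,1];v=T[:3,:3]@np.array([q[0],-q[1],-q[2]]);return T[:3,3]+v*(z-T[2,3])/v[2]
off={"top":(200,105),"scene":(215,120)}
px=lambda n,u:(np.array(u)+.5)/4.4-.5+off[n]
def W(x,P): # pose x,y,yaw ; P press mm
    c,s=np.cos(x[2]),np.sin(x[2]);p=np.array(P)/1000
    return np.array([x[0]+c*p[0]-s*p[1],x[1]+s*p[0]+c*p[1],p[2]])
E
python3 - <<'E'
from h import *
from scipy.optimize import least_squares
C=[("top",(182,564),(-175,60,12)),("top",(394,540),(-175,-95,12)),("top",(68,352),(-20,120,30)),("top",(42,112),(155,120,30)),("top",(404,315),(-20,-120,30)),("top",(372,76),(155,-120,30)),
("scene",(38,407),(-175,60,12)),("scene",(228,518),(-175,-95,12)),("scene",(410,393),(-20,-120,30)),("scene",(562,243),(155,-120,30)),("scene",(132,222),(-20,120,30)),("scene",(288,110),(155,120,30))]
f=lambda x:np.concatenate([proj(n,W(x,P))-px(n,u) for n,u,P in C])
s=least_squares(f,[.55,0,0],loss="soft_l1");x=s.x
print(x,f(x).reshape(-1,2).round(1).tolist());np.save("pose.npy",x)
inv=lambda w:np.r_[np.array([[np.cos(x[2]),np.sin(x[2])],[-np.sin(x[2]),np.cos(x[2])]])@(w[:2]-x[:2])*1000].round(1)
for n,u,z in[("top",(465,474),.098),("scene",(322,422),.098),("top",(352,433),.07),("top",(211,243),.075),("scene",(310,198),.075),("top",(70,210),.065),("top",(80,303),.065),("top",(243,195),.065),("top",(251,283),.065),("scene",(173,165),.065),("scene",(230,130),.065),("scene",(362,207),.065),("scene",(313,250),.065)]:
    print(n,u,inv(ray(n,px(n,u),z)))
for P in[(-145,-136,90),(-125,0,74),(40,-85,30),(-100,-70,90)]:print(P,W(x,P).round(4))
for n,u in(("top",(528,380)),("top",(249,381)),("top",(270,175))): print(n,ray(n,np.array(u)/1.5,.02 if u[0]<300 else .088).round(3))
E
```

```text
[0.61761831 0.01156797 0.14287316] [[-0.5, 0.4], [0.8, -0.1], [0.1, 0.7], [-0.2, -0.3], [1.0, 0.2], [1.2, -0.6], [-0.6, -0.9], [-0.7, 0.9], [0.9, -3.0], [0.9, -0.4], [-1.1, -0.2], [-0.4, -1.3]]
top (465, 474) [-136.6 -134.3]
scene (322, 422) [-141.3 -137.3]
top (352, 433) [-99.5 -66.4]
top (211, 243) [39.3 13.1]
scene (310, 198) [35.5  7.4]
top (70, 210) [ 74.7 105.7]
top (80, 303) [ 10.3 106.1]
top (243, 195) [ 71.5 -12.8]
top (251, 283) [ 10.5 -11.1]
scene (173, 165) [ 13.6 107.3]
scene (230, 130) [ 68.6 102.6]
scene (362, 207) [ 60.2 -17.3]
scene (313, 250) [  4.8 -19.3]
(-145, -136, 90) [ 0.4935 -0.1437  0.09  ]
(-125, 0, 74) [ 0.4939 -0.0062  0.074 ]
(40, -85, 30) [ 0.6693 -0.0669  0.03  ]
(-100, -70, 90) [ 0.5286 -0.072   0.09  ]
top [ 0.386 -0.28   0.088]
top [0.367 0.271 0.02 ]
top [0.796 0.245 0.02 ]
```

```bash
cat >> h.py <<'E'
from scipy.spatial.transform import Rotation as R
X=np.load("pose.npy") 
def Rt(): # tool x=press y, tool y=press x, z down
    c,s=np.cos(X[2]),np.sin(X[2]);return R.from_matrix(np.array([[-s,c,0],[c,s,0],[0,0,-1]]).T)
def st():
    from bench import r
    s=r.read_state();w=s["ee_pos"]-np.r_[X[:2],0];c,q=np.cos(X[2]),np.sin(X[2])
    e=(R.from_quat(s["eef_rot"]).inv()*Rt()).as_rotvec()
    print("t",s["time"],"press mm",(np.array([c*w[0]+q*w[1],-q*w[0]+c*w[1],w[2]])*1000).round(1),"roterr",e.round(3),"F",s["ft_force"].round(1),"w",round(s["width"],4))
    return s
def plan(P,n):
    s=st();q=R.from_quat(s["eef_rot"]);rv=(q.inv()*Rt()).as_rotvec();dw=(W(X,P)-s["ee_pos"])/n
    print("rot/row",(rv/n/np.pi).round(4))
    for i in range(n): print((( q*R.from_rotvec(rv*i/n)).inv().apply(dw)/.2).round(3).tolist())
E
python3 -c "
from h import *
plan((40,150,200),16)"
```

```text
t 0.1 press mm [-388.5  659.4  221.8] roterr [-1.000e-03  1.000e-03  1.203e+00] F [ 1.1 -0.7  0.5] w 0.0871
rot/row [-0.      0.      0.0239]
[-0.182, -0.1, 0.007]
[-0.189, -0.086, 0.007]
[-0.195, -0.072, 0.007]
[-0.2, -0.057, 0.007]
[-0.204, -0.042, 0.007]
[-0.206, -0.027, 0.007]
[-0.208, -0.011, 0.007]
[-0.208, 0.005, 0.007]
[-0.207, 0.02, 0.007]
[-0.205, 0.036, 0.007]
[-0.202, 0.051, 0.007]
[-0.197, 0.066, 0.007]
[-0.192, 0.081, 0.007]
[-0.185, 0.095, 0.007]
[-0.177, 0.109, 0.007]
[-0.169, 0.122, 0.007]
```

>>> {"fn": "play_rows", "kwargs": {"claw": [1,1,1,1,1,1,1,1], "delta_pos": [[-0.18,-0.1,0.007],[-0.19,-0.086,0.007],[-0.195,-0.072,0.007],[-0.2,-0.057,0.007],[-0.204,-0.042,0.007],[-0.206,-0.027,0.007],[-0.208,-0.011,0.007],[-0.208,0.005,0.007]], "delta_rot": [[0,0,0.024],[0,0,0.024],[0,0,0.024],[0,0,0.024],[0,0,0.024],[0,0,0.024],[0,0,0.024],[0,0,0.024]], "squeeze": 10}}

```text
time: 0.9
ee_pos: [0.3882, 0.3862, 0.2111]
eef_rot: [0.404, 0.915, -0.0, -0.0]
ft_force: [0.8, 0.8, -0.2]
width: 0.0315
grip_force: 0.0
```

>>> {"fn": "play_rows", "kwargs": {"claw": [1,1,1,1,1,1,1,1], "delta_pos": [[-0.207,0.02,0.007],[-0.205,0.036,0.007],[-0.202,0.051,0.007],[-0.197,0.066,0.007],[-0.19,0.081,0.007],[-0.185,0.095,0.007],[-0.177,0.109,0.007],[-0.169,0.122,0.007]], "delta_rot": [[0,0,0.024],[0,0,0.024],[0,0,0.024],[0,0,0.024],[0,0,0.024],[0,0,0.024],[0,0,0.024],[0,0,0.024]]}}

```text
time: 1.7
ee_pos: [0.636, 0.1648, 0.1997]
eef_rot: [0.657, 0.754, -0.0, -0.0]
ft_force: [0.4, -0.2, 0.5]
width: 0.0002
grip_force: 0.0
```

```bash
python3 - <<'E'
from h import *
from bench import r
import cv2
c=r.camera("scene");a=c["pixels"][60:260,180:400,::-1]
b=r.camera("top")["pixels"][60:260,150:350,::-1]
cv2.imwrite("pics/m1.png",cv2.resize(np.hstack([a,b]),None,fx=1.85,fy=1.85))
plan((40,140,42),8)
E
```

```text
t 1.8 press mm [ 41.1 143.4 199.1] roterr [-0.     0.004 -0.013] F [-0.6  0.2  0.4] w 0.0003
rot/row [-0.      0.0002 -0.0005]
[-0.002, -0.001, 0.098]
[-0.002, -0.001, 0.098]
[-0.002, -0.001, 0.098]
[-0.002, -0.001, 0.098]
[-0.002, -0.001, 0.098]
[-0.002, -0.001, 0.098]
[-0.002, -0.001, 0.098]
[-0.002, -0.001, 0.098]
```

View pics/m1.png

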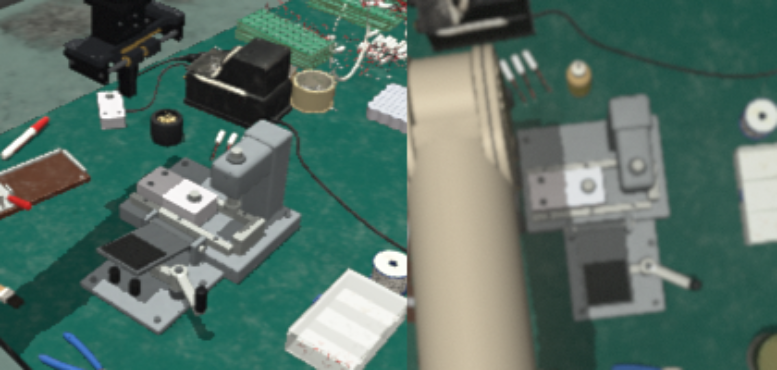

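Left half: the gripper's wide body lies along press x, with closed fingers at (127,85) behind the block's tail. Right half: the arm is clear of the press, and the block and catch are unmoved.

Next I descend behind the tail, then push.

>>> {"fn": "play_rows", "kwargs": {"claw": [1,1,1,1,1,1,1,1], "delta_pos": [[0,-0.001,0.1],[0,-0.001,0.1],[0,-0.001,0.1],[0,-0.001,0.1],[0,-0.001,0.1],[0,-0.001,0.1],[0,0,0.1],[0,0,0.08]], "delta_rot": [[0,0,-0.001],[0,0,-0.001],[0,0,-0.001],[0,0,-0.001],[0,0,0],[0,0,0],[0,0,0],[0,0,0]]}}

```text
time: 2.6
ee_pos: [0.6331, 0.1659, 0.0425]
eef_rot: [0.651, 0.759, -0.001, -0.0]
ft_force: [-0.0, 0.9, 0.2]
width: 0.0006
grip_force: 0.0
```

```bash
python3 -c "
from h import *
plan((40,60,42),7)"
```

```text
t 2.6 press mm [ 37.3 150.6  42.5] roterr [-0.002  0.     0.01 ] F [-0.   0.9  0.2] w 0.0006
rot/row [-0.0001  0.      0.0004]
[-0.065, 0.001, 0.0]
[-0.065, 0.001, 0.0]
[-0.065, 0.001, 0.0]
[-0.065, 0.002, 0.0]
[-0.065, 0.002, 0.0]
[-0.065, 0.002, 0.0]
[-0.065, 0.002, 0.0]
```

>>> {"fn": "play_rows", "kwargs": {"claw": [1,1,1,1,1,1,1,1], "delta_pos": [[-0.08,0.004,0],[-0.06,0.004,0],[-0.05,0.004,0],[-0.05,0,0],[-0.05,0,0],[-0.05,0,0],[-0.05,0,0],[-0.05,0,0]], "delta_rot": [[0,0,0.001],[0,0,0.001],[0,0,0],[0,0,0],[0,0,0],[0,0,0],[0,0,0],[0,0,0]]}}

```text
time: 3.4
ee_pos: [0.6499, 0.0799, 0.0453]
eef_rot: [0.653, 0.757, 0.001, -0.0]
ft_force: [-1.2, 6.6, 4.2]
width: 0.0004
grip_force: 2.9
```

```bash
python3 -c "
from h import *
st()"
```

```text
t 3.4 press mm [41.7 63.  45.3] roterr [ 0.002 -0.002  0.004] F [-1.2  6.6  4.2] w 0.0004
```

>>> {"fn": "play_rows", "kwargs": {"claw": [1,1,1,1,1], "delta_pos": [[-0.03,0,0],[-0.025,0,0],[-0.02,0,0],[-0.01,0,0],[-0.01,0,0]], "delta_rot": [[0,0,0],[0,0,0],[0,0,0],[0,0,0],[0,0,0]]}}

```text
time: 3.9
ee_pos: [0.6518, 0.0641, 0.0445]
eef_rot: [0.653, 0.758, 0.002, -0.002]
ft_force: [-4.0, 15.8, 8.5]
width: 0.0004
grip_force: 8.5
```

```bash
python3 -c "
from h import *
st()"
```

```text
t 3.9 press mm [41.3 47.1 44.5] roterr [ 0.    -0.005  0.006] F [-4.  15.8  8.5] w 0.0004
```

>>> {"fn": "play_rows", "kwargs": {"claw": [1,1,1,1], "delta_pos": [[-0.01,0,0],[-0.01,0,0],[-0.01,0,0],[0,0,0]], "delta_rot": [[0,0,0],[0,0,0],[0,0,0],[0,0,0]]}}

```text
time: 4.3
ee_pos: [0.6522, 0.064, 0.0446]
eef_rot: [0.651, 0.759, 0.004, -0.004]
ft_force: [-5.5, 26.5, 8.4]
width: 0.0002
grip_force: 13.3
```

```bash
python3 -c "
from h import *
st()"
```

```text
t 4.3 press mm [41.7 47.  44.6] roterr [ 0.    -0.011  0.01 ] F [-5.5 26.5  8.4] w 0.0002
```

The block is hard against the stop: no motion while the force rises. I retreat and go to the front of the catch post.

>>> {"fn": "play_rows", "kwargs": {"claw": [1,1,1,1,1,1,1,1], "delta_pos": [[0.08,0,0],[0.1,0,0],[0,0,-0.15],[0,0,-0.2],[0,0,-0.2],[0,-0.1,-0.1],[0,-0.2,0],[0,-0.2,0]], "delta_rot": [[0,0,0],[0,0,0],[0,0,0],[0,0,0],[0,0,0],[0,0,0],[0,0,0],[0,0,0]]}}

```text
time: 5.1
ee_pos: [0.5479, 0.0737, 0.174]
eef_rot: [0.654, 0.756, -0.0, 0.001]
ft_force: [-0.2, -0.4, 1.1]
width: 0.0003
grip_force: 0.0
```

```bash
python3 -c "
from h import *
plan((-190,-134,150),7)"
```

```text
t 5.1 press mm [-60.2  71.4 174. ] roterr [0.    0.002 0.002] F [-0.2 -0.4  1.1] w 0.0003
rot/row [0.     0.0001 0.0001]
[-0.147, -0.093, 0.017]
[-0.147, -0.093, 0.017]
[-0.147, -0.093, 0.017]
[-0.147, -0.093, 0.017]
[-0.147, -0.093, 0.017]
[-0.147, -0.093, 0.017]
[-0.147, -0.093, 0.017]
```

>>> {"fn": "play_rows", "kwargs": {"claw": [1,1,1,1,1,1,1,1], "delta_pos": [[-0.147,-0.093,0.017],[-0.147,-0.093,0.017],[-0.147,-0.093,0.017],[-0.147,-0.093,0.017],[-0.147,-0.093,0.017],[-0.147,-0.093,0.017],[-0.147,-0.093,0.017],[0,0,0]], "delta_rot": [[0,0,0],[0,0,0],[0,0,0],[0,0,0],[0,0,0],[0,0,0],[0,0,0],[0,0,0]]}}

```text
time: 5.9
ee_pos: [0.4469, -0.1525, 0.1497]
eef_rot: [0.657, 0.754, -0.001, -0.0]
ft_force: [0.3, 0.5, 0.0]
width: 0.0005
grip_force: 0.0
```

```bash
python3 -c "
from h import *
plan((-190,-134,72),5)"
```

```text
t 5.9 press mm [-192.3 -138.   149.7] roterr [-0.002  0.001 -0.005] F [0.3 0.5 0. ] w 0.0005
rot/row [-0.0001  0.0001 -0.0003]
[0.004, 0.002, 0.078]
[0.004, 0.002, 0.078]
[0.004, 0.002, 0.078]
[0.004, 0.002, 0.078]
[0.004, 0.002, 0.078]
```

>>> {"fn": "play_rows", "kwargs": {"claw": [1,1,1,1,1,1,1,1], "delta_pos": [[0,0.002,0.08],[0,0.002,0.08],[0,0.002,0.08],[0,0.002,0.08],[0,0,0.07],[0,0.04,0],[0,0.04,0],[0,0.04,0]], "delta_rot": [[0,0,0],[0,0,0],[0,0,0],[0,0,0],[0,0,0],[0,0,0],[0,0,0],[0,0,0]]}}

```text
time: 6.7
ee_pos: [0.4765, -0.1434, 0.0731]
eef_rot: [0.654, 0.757, 0.0, 0.001]
ft_force: [-0.4, 0.1, 0.2]
width: 0.0005
grip_force: 0.0
```

```bash
python3 -c "
from h import *
st()"
```

```text
t 6.7 press mm [-161.8 -133.3   73.1] roterr [0.001 0.    0.003] F [-0.4  0.1  0.2] w 0.0005
```

>>> {"fn": "play_rows", "kwargs": {"claw": [1,1,1,1,1,1,1,1], "delta_pos": [[-0.015,0.04,0],[-0.015,0.04,0],[-0.015,0.04,0],[-0.01,0.04,0],[-0.01,0.04,0],[-0.005,0.04,0],[0,0.04,0],[0,0.04,0]], "delta_rot": [[0,0,0],[0,0,0],[0,0,0],[0,0,0],[0,0,0],[0,0,0],[0,0,0],[0,0,0]]}}

```text
time: 7.5
ee_pos: [0.5411, -0.1475, 0.0722]
eef_rot: [0.654, 0.757, 0.0, -0.0]
ft_force: [-1.3, 0.1, 1.5]
width: 0.0002
grip_force: 1.0
```

```bash
python3 -c "
from h import *
st()"
```

```text
t 7.5 press mm [ -98.3 -146.6   72.2] roterr [-0.    -0.     0.003] F [-1.3  0.1  1.5] w 0.0002
```

>>> {"fn": "play_rows", "kwargs": {"claw": [1,1,1,1,1,1,1], "delta_pos": [[0.01,0.03,0],[0.01,0.03,0],[0.01,0.03,0],[0.005,0.02,0],[0,0.02,0],[0,0.01,0],[0,0,0]], "delta_rot": [[0,0,0],[0,0,0],[0,0,0],[0,0,0],[0,0,0],[0,0,0],[0,0,0]]}}

```text
time: 8.2
ee_pos: [0.5671, -0.1367, 0.0721]
eef_rot: [0.654, 0.757, -0.0, -0.0]
ft_force: [-2.2, 1.1, -1.0]
width: 0.0004
grip_force: 0.8
```

```bash
python3 -c "
from h import *
st()"
```

```text
t 8.2 press mm [ -71.1 -139.6   72.1] roterr [-0.    -0.     0.003] F [-2.2  1.1 -1. ] w 0.0004
```

>>> {"fn": "play_rows", "kwargs": {"claw": [1,1,1,1,1], "delta_pos": [[0,0.02,0],[0,0.02,0],[0,0.015,0],[0,0.015,0],[0,0,0]], "delta_rot": [[0,0,0],[0,0,0],[0,0,0],[0,0,0],[0,0,0]]}}

```text
time: 8.7
ee_pos: [0.5708, -0.1368, 0.0706]
eef_rot: [0.655, 0.756, -0.006, -0.009]
ft_force: [-49.4, 2.8, 29.7]
width: 0.0007
grip_force: 26.4
```

```bash
python3 -c "
from h import *
st()"
```

```text
t 8.7 press mm [ -67.5 -140.1   70.6] roterr [-0.02  -0.006 -0.001] F [-49.4   2.8  29.7] w 0.0007
```

The catch is at its stop (force rise). I back off, then go above the treadle pad.

>>> {"fn": "play_rows", "kwargs": {"claw": [1,1,1,1,1,1,1,1], "delta_pos": [[0,-0.07,0],[0,-0.1,0],[0,-0.06,-0.1],[0,-0.05,-0.15],[0.1,0,-0.15],[0.2,0,0],[0.2,0,0],[0.2,0,0]], "delta_rot": [[0,0,0],[0,0,0],[0,0,0],[0,0,0],[0,0,0],[0,0,0],[0,0,0],[0,0,0]]}}

```text
time: 9.5
ee_pos: [0.5058, -0.0034, 0.1532]
eef_rot: [0.654, 0.756, 0.001, 0.001]
ft_force: [0.6, -0.1, -1.8]
width: 0.0007
grip_force: 0.0
```

```bash
python3 - <<'E'
from h import *
from bench import r
import cv2
a=r.camera("scene")["pixels"][80:250,200:360,::-1]
cv2.imwrite("pics/m2.png",cv2.resize(a,None,fx=3.4,fy=3.4,interpolation=cv2.INTER_CUBIC))
plan((-125,0,85),5)
E
```

```text
t 9.55 press mm [-112.6    8.5  152.7] roterr [ 0.002 -0.003  0.009] F [ 1.3  6.9 -0.1] w 0.0003
rot/row [ 0.0001 -0.0002  0.0006]
[-0.009, -0.013, 0.068]
[-0.009, -0.013, 0.068]
[-0.009, -0.013, 0.068]
[-0.008, -0.013, 0.068]
[-0.008, -0.012, 0.068]
```

View pics/m2.png

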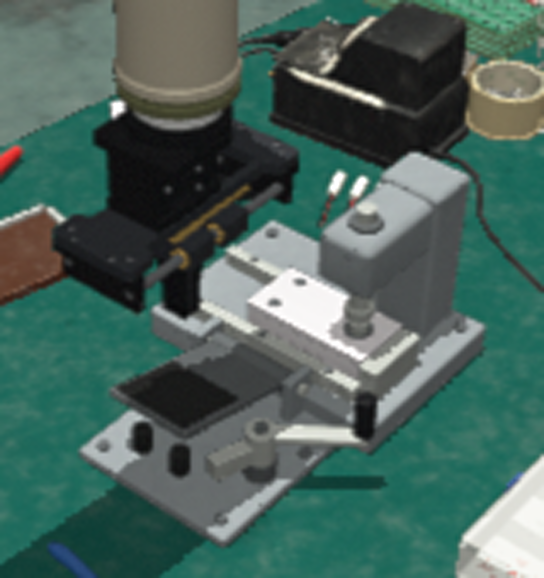

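The picture shows the block's nose against the stop with the pin (358,320) under the ram. The catch post (365,415) is swung to the rear and the treadle is up. Now I press the treadle.

>>> {"fn": "play_rows", "kwargs": {"claw": [1,1,1,1,1,1,1,1], "delta_pos": [[-0.009,-0.016,0.068],[-0.009,-0.016,0.068],[-0.009,-0.016,0.068],[-0.008,-0.016,0.068],[-0.008,-0.014,0.06],[0,0,0.03],[0,0,0.03],[0,0,0.03]], "delta_rot": [[0,0,0.001],[0,0,0.001],[0,0,0],[0,0,0],[0,0,0],[0,0,0],[0,0,0],[0,0,0]]}}

```text
time: 10.35
ee_pos: [0.4913, -0.0158, 0.068]
eef_rot: [0.656, 0.754, 0.0, 0.0]
ft_force: [-3.0, -1.3, 6.8]
width: 0.0004
grip_force: 2.9
```

```bash
python3 -c "
from h import *
st()"
```

```text
t 10.35 press mm [-128.9   -9.1   68. ] roterr [ 0.     0.    -0.004] F [-3.  -1.3  6.8] w 0.0004
```

>>> {"fn": "play_rows", "kwargs": {"claw": [1,1,1,1,1,1,1,1], "delta_pos": [[0,-0.002,0.03],[0,-0.002,0.03],[0,-0.002,0.03],[0,-0.002,0.02],[0,0,0.015],[0,0,0.01],[0,0,0],[0,0,0]], "delta_rot": [[0,0,0],[0,0,0],[0,0,0],[0,0,0],[0,0,0],[0,0,0],[0,0,0],[0,0,0]]}}

```text
time: 11.15
ee_pos: [0.4893, -0.016, 0.0457]
eef_rot: [0.657, 0.754, 0.001, -0.002]
ft_force: [-38.0, -1.5, 85.0]
width: 0.0008
grip_force: 42.9
```

```bash
python3 -c "
from h import *
st()"
```

```text
t 11.15 press mm [-131.    -9.    45.7] roterr [-0.002 -0.004 -0.005] F [-38.   -1.5  85. ] w 0.0008
```

The treadle is hard at its stop. I release it and look.

>>> {"fn": "play_rows", "kwargs": {"claw": [1,1,1,1,1,1,1,1], "delta_pos": [[0,0,-0.02],[0,0,-0.03],[0,0,-0.04],[0,0,-0.05],[0,0,-0.1],[0,0,-0.2],[0,-0.05,-0.2],[0.1,0,0]], "delta_rot": [[0,0,0],[0,0,0],[0,0,0],[0,0,0],[0,0,0],[0,0,0],[0,0,0],[0,0,0]]}}

```text
time: 11.95
ee_pos: [0.4788, 0.0006, 0.1739]
eef_rot: [0.658, 0.753, 0.003, 0.002]
ft_force: [1.3, 0.2, -0.3]
width: 0.0005
grip_force: 0.0
```

>>> {"fn": "play_rows", "kwargs": {"claw": [1,1,1,1,1,1], "delta_pos": [[0.2,0,0],[0.2,0,0],[0.2,0,0],[0.1,0,0],[0,0,0],[0,0,0]], "delta_rot": [[0,0,0],[0,0,0],[0,0,0],[0,0,0],[0,0,0],[0,0,0]]}}

```text
time: 12.55
ee_pos: [0.4572, 0.1411, 0.1689]
eef_rot: [0.656, 0.755, -0.0, 0.0]
ft_force: [0.3, -0.4, -0.2]
width: 0.0006
grip_force: 0.0
```

```bash
python3 - <<'E'
from h import *
from bench import r
import cv2
a=r.camera("scene")["pixels"][110:250,200:360,::-1]
cv2.imwrite("pics/m3.png",cv2.resize(a,None,fx=4,fy=4,interpolation=cv2.INTER_CUBIC))
st()
E
```

```text
t 12.6 press mm [-140.2  150.4  168.9] roterr [-0.     0.    -0.004] F [ 0.1 -0.1  0.5] w 0.0002
```

View pics/m3.png

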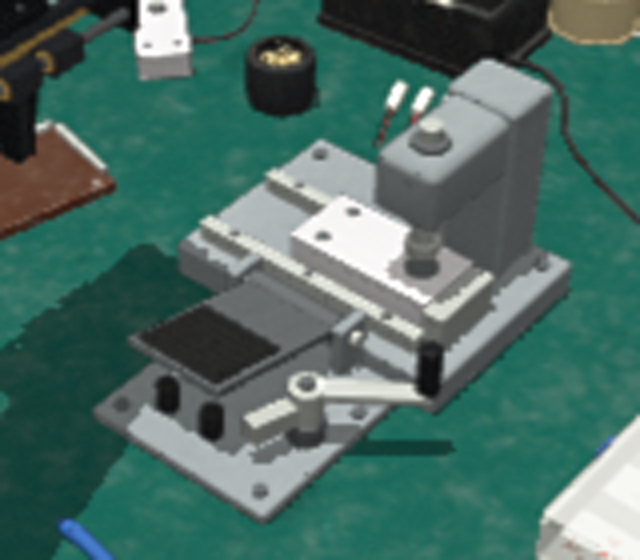

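The treadle is up, the catch is clear and the block is at the stop. I check the pin at about (422,262) in a closer before/after crop.

```bash
python3 - <<'E'
import cv2,numpy as np
from bench import r
n=r.camera("scene")["pixels"][155:195,285:325,::-1]
o=cv2.imread("pics/m2.png");o=cv2.resize(o,(160,170),interpolation=cv2.INTER_AREA)[75:115,85:125]
cv2.imwrite("pics/m4.png",cv2.resize(np.hstack([o,n]),None,fx=10,fy=10,interpolation=cv2.INTER_CUBIC))
E
```

```text
(no output)
```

View pics/m4.png

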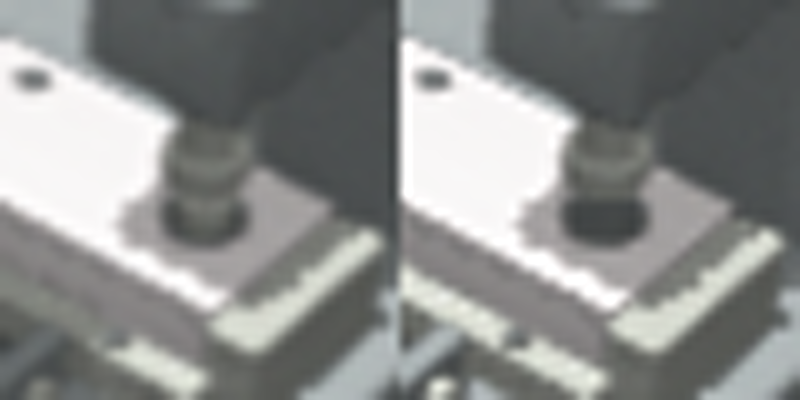

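Before (left) the pin stands proud at (205,205). After (right) the bore at (605,215) shows no standing pin and the nose is at the stop. Handing in.

```bash
python3 -c "
from bench import r
print(r.close_job())"
```

```text
the job is handed in; nothing more can be done
None
```

The job is handed in at about 12.6 s of the 50 s: camera views and contact forces show the pin pressed in, the treadle up, the catch clear and the block at the stop. The arm kept clear of the mug and tape roll; no verdict came back.

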